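Mark the softest seat spring

ROBOT

A 6-joint arm with a two-finger parallel gripper is mounted at the origin on the work surface. World frame = base frame: x ahead of the robot, y to its left, z up, the work surface at z = 0. Lengths are in m, angles in degrees, forces in N, time in s.
With the tool pointing down it reaches from about 0.35 to 0.875 m from the base axis. Payload 4.2 kg.
Tool frame: the origin (TCP) lies on the mounting face of the last link; the fingertips stand 182 mm ahead of it and the grasp point (between the pads) lies 164 mm ahead of it (arm.tips_ahead is the distance from the TCP to the fingertips, in m); z points along the fingers, y is the direction in which the jaws open and shut (so a half turn about z gives the same grasp; the last joint's range is limited). The gripper opens to 87 mm and grips with 3 to 60 N. Pads are 19 mm wide; open, the fingers measure 117 mm over their backs; the gripper's body (75 mm by 190 mm) begins 51 mm behind the grasp point.
Start: joints at [83.342, 22.042, 0.453, 0, -68.411, -14.817], TCP at [0.229, 0.582, 0.405] pointing down, gripper open.
Joint ranges: [-179.83, 179.83], [-69.29, 118.12], [-61.27, 80.66], [-181.25, 117.63], [-171.15, -9.14], [-177.46, 177.46]. Speed limits (degrees/s): [159.86, 159.86, 180, 180, 180, 180].

INTERFACE

Orientations are given as [roll, pitch, yaw] about the fixed x, y, z axes, in that order (R = Rz(yaw) Ry(pitch) Rx(roll)).
In Python, from plant import arm gives the robot as it stands.
- The arm moves only by the tool arm_command, never from a script. Its arguments are lists of equal length, an entry for each row: "delta_pos": the shift along the tool's x, y, z each as a share of 0.2 m, from -1 to 1, a list of three; "twist": the turn, a rotation vector about the tool's x, y, z each as a share of 60 degrees, from -1 to 1, a list of three. A call has 1 to 5 rows; each row is the pose to reach, as a shift and turn from the pose measured when the call began, along the tool's axes at that moment; what a row does not reach only later rows make up. A row lasts 1/8 s, in which the tool goes at most 62.5 mm and 10.7 degrees, less where a joint would pass 70% of its speed; a pose out of reach is approached as far as the arm can. A call with a number of a shift or a turn outside -1 to 1 is refused whole. A call with a gripper value outside its range is refused whole. "hand" is the opening, from -1 (shut) to 1 (fully open), set as the call begins (left out, the last holds). The fingers move at their own pace and stop on an object; "grip_force" is the grip in N (left out, the last holds). Time passes only in rows, so rows that repeat a pose let the fingers close. It gives the time, the measured TCP pose, the force and the opening at its end, in the units of the state.
- arm.get_obs(): the state, without advancing time (a new reading comes with each control period).
- arm.snapshot(name): name is "side" or "top" or "wrist"; returns a dict with "color" (384x512x3 uint8, red, green, blue), "fx", "fy", "cx", "cy" (pixels), "world_to_cam" (4x4, takes a point from world to camera coordinates). Camera axes: x right, y up, looking along -z (the intrinsics and any distortion apply to the point x, -y, -z); pixel columns grow to the right and rows downward; lengths in m; the calibration is good to about 2 mm. A picture is of the moment at which its call begins. There is no depth.
- arm.sign_off(): hands the job in, once; it reports no verdict.
The state is a dict: "time": time; "qpos": joint angles; "qd": joint speeds; "tau": joint torques, N m; "tool_pos": TCP position; "tool_rot": TCP orientation; "wrist_force": force on the tool from outside, world axes, zero at the start; "ft_torque": the same for the moment, N m; "finger_gap": finger opening in m.
Only numpy, scipy, OpenCV 4.12 (cv2) and the standard library are available. Lean on these libraries where they do the work, as an engineer would, in place of code of your own. Each camera call takes 0.05 s, during which the arm holds its last target. There are 200 camera calls.

TASK

Three seat springs stand under round pads on wooden test blocks. With your fingertips press each pad gently about half-way down and let it up again, in order from the left block to the right one as the robot sees them, to find out which spring is softest; then push the tag on the softest one's block fully down. Leave the other two tags up, lift nothing, leave the other things on the bench where they are, and finish with the hand clear.

Things in the scene. Friction and masses are not known exactly. Their poses are not given: they have to be found in the camera images.
- block_left: the left of three alike dark hardwood test blocks fixed to the bench (left = the robot's left, +y), 146 x 80 x 45 mm high; origin at the centre of its underside, x along its length. On its top stand a round pad (32 mm from the centre towards +x) and its own tag (45 mm from the centre towards -x)
- pad_left_top (a point): centre of the top face of the left block's pad: a 64 mm round plywood and cork pad on a coil spring, 80 mm above the bench at rest; it moves straight down up to 22 mm (hard stop there) and springs back when let go. The three pads look alike, but the springs differ: pressed half-way, the softest needs 3 to 4 N, the others about 7 N and about 11 N, and which is where changes from run to run
- pad_left (a joint): how far the left pad is pressed down, in m: 0 at rest, 0.022 at its stop, negative if it is lifted off its spring
- tag_left_top (a point): centre of the top face (26 mm along the block by 28 mm) of the left block's tag: a small flat-headed wooden slide in a steel collar, standing about 33 mm proud of the block when up; pushed with about 5 N it slides straight down 18 mm in all, to its stop, and stays where it is left
- tag_left (a joint): how far the left tag is pushed down, in m: 0 to 0.003 at the start (up), 0.018 fully down, negative if it is pulled up
- block_mid: the middle of three alike dark hardwood test blocks fixed to the bench (left = the robot's left, +y), 146 x 80 x 45 mm high; origin at the centre of its underside, x along its length. On its top stand a round pad (32 mm from the centre towards +x) and its own tag (45 mm from the centre towards -x)
- pad_mid_top (a point): centre of the top face of the middle block's pad: a 64 mm round plywood and cork pad on a coil spring, 80 mm above the bench at rest; it moves straight down up to 22 mm (hard stop there) and springs back when let go. The three pads look alike, but the springs differ: pressed half-way, the softest needs 3 to 4 N, the others about 7 N and about 11 N, and which is where changes from run to run
- pad_mid (a joint): how far the middle pad is pressed down, in m: 0 at rest, 0.022 at its stop, negative if it is lifted off its spring
- tag_mid_top (a point): centre of the top face (26 mm along the block by 28 mm) of the middle block's tag: a small flat-headed wooden slide in a steel collar, standing about 33 mm proud of the block when up; pushed with about 5 N it slides straight down 18 mm in all, to its stop, and stays where it is left
- tag_mid (a joint): how far the middle tag is pushed down, in m: 0 to 0.003 at the start (up), 0.018 fully down, negative if it is pulled up
- block_right: the right of three alike dark hardwood test blocks fixed to the bench (left = the robot's left, +y), 146 x 80 x 45 mm high; origin at the centre of its underside, x along its length. On its top stand a round pad (32 mm from the centre towards +x) and its own tag (45 mm from the centre towards -x)
- pad_right_top (a point): centre of the top face of the right block's pad: a 64 mm round plywood and cork pad on a coil spring, 80 mm above the bench at rest; it moves straight down up to 22 mm (hard stop there) and springs back when let go. The three pads look alike, but the springs differ: pressed half-way, the softest needs 3 to 4 N, the others about 7 N and about 11 N, and which is where changes from run to run
- pad_right (a joint): how far the right pad is pressed down, in m: 0 at rest, 0.022 at its stop, negative if it is lifted off its spring
- tag_right_top (a point): centre of the top face (26 mm along the block by 28 mm) of the right block's tag: a small flat-headed wooden slide in a steel collar, standing about 33 mm proud of the block when up; pushed with about 5 N it slides straight down 18 mm in all, to its stop, and stays where it is left
- tag_right (a joint): how far the right tag is pushed down, in m: 0 to 0.003 at the start (up), 0.018 fully down, negative if it is pulled up
- spool_mid (a point): a wooden thread spool, 32 mm across, 44 mm high, standing on the bench beside the middle block; point half-way up; loose, not to be disturbed
- tack_jar_mid (a point): a small clear jar with a steel lid, 32 mm across, 45 mm high, standing on the bench on the other side of the middle block; point half-way up; loose, not to be disturbed
- hammer_mid (a point): a hammer lying in front of the robot, nearer than the blocks; point near its handle's middle; loose, not to be disturbed
- mallet_mid (a point): a beech mallet lying beyond the blocks on the left, head 90 x 140 x 70 mm high; point near its middle; loose, not to be disturbed
- tub_mid (a point): an open clear plastic tub, 130 x 170 x 70 mm high, beyond the blocks on the right; point at its centre; loose, not to be disturbed
- staple_gun_mid (a point): a hand staple gun lying flat, 150 mm long, 26 mm high, beyond the middle block; point in its body; loose, not to be disturbed
- ripping_chisel_mid (a point): a ripping chisel shaped like a screwdriver, lying to the right of the right block; point near its middle; loose, not to be disturbed
- webbing_bat_mid (a point): a wooden webbing stretcher, a flat bat 230 mm long and 14 mm thick, lying to the left of the left block; point near its middle; loose, not to be disturbed
Mind the look-alikes: they are no part of the job. What is shaped like the block_mid but blue is not meant.

How it is judged:
By the outcome, as a careful person would: the job done as asked, in the order asked, and still so for the second after the job is handed in, with the robot touching nothing.
It also fails if it takes over 69 s, if anything falls off the work surface, if the arm or the gripper's body presses on something with over 40 N, if the wrist force passes 120 N, or if a joint passes its speed limit or range.

## Working session

There is one attempt and no reset: what is moved stays moved. The work goes in short steps, Python scripts to look and compute and a tool call to move; the robot and the scene stay as the last step left them, time stands still between calls to the robot, and variables do not carry over. Pictures are saved under pics/ and viewed, about 8 in all and at most 12, crops included, and the job is handed in when it is done.

Besides the shell and the picture viewer there is one more tool, called after "Request:" as a command line: name --argument value ..., lists and objects as JSON in quotes. arm_command: Moves the arm, as the interface text tells. Shift numbers are shares of 0.2 m and turn numbers shares of 60 degrees, none past 1 either way. Its arguments: {"type":"object","properties":{"delta_pos":{"type":"array","items":{"type":"array","items":{"type":"number"}}},"twist":{"type":"array","items":{"type":"array","items":{"type":"number"}}},"hand":{"type":"number"},"grip_force":{"type":"number"}},"required":["delta_pos","twist"]}

```bash
mkdir -p pics; ls; python3 - <<'E'
from plant import arm
import cv2, numpy as np
o=arm.get_obs();print(o)
for n in ["top","side"]:
    s=arm.snapshot(n);cv2.imwrite(f"pics/{n}0.png",s["color"][:,:,::-1]);print({k:(v if k!="color" else 0) for k,v in s.items()})
E
```

```text
pics
{'time': 0.0, 'qpos': array([ 8.33437748e+01,  2.20917728e+01,  3.78095705e-01, -2.85306644e-02,
       -6.84121792e+01, -1.48156325e+01]), 'qd': array([ 0.01102359, -0.0040585 , -0.03486251,  0.02579776,  0.04879091,
        0.02496432]), 'tau': array([-2.18034775e-04, -3.90672398e+01,  1.87414670e+01,  4.21989843e+00,
        1.10496394e-02, -1.89659440e-04]), 'tool_pos': array([0.22867909, 0.58143495, 0.40363819]), 'tool_rot': array([ 1.79871548e+02, -6.55822349e-03, -2.14823767e+01]), 'wrist_force': array([-0.12793149,  0.39068082, -0.03972164]), 'ft_torque': array([-0.01346515,  0.01222711, -0.0323563 ]), 'finger_gap': 0.08674718620373031}
{'color': 0, 'fx': 467.7545860298233, 'fy': 467.7545860298233, 'cx': 257.4094144563277, 'cy': 186.45570770119167, 'world_to_cam': array([[-1.93752417e-02, -9.99811911e-01,  8.62267509e-04,
         1.63217080e-02],
       [ 9.82308221e-01, -1.88753538e-02,  1.86317683e-01,
        -5.29586216e-01],
       [-1.86266363e-01,  4.45696262e-03,  9.82489174e-01,
        -1.59411008e+00],
       [ 0.00000000e+00,  0.00000000e+00,  0.00000000e+00,
         1.00000000e+00]])}
{'color': 0, 'fx': 445.262590784775, 'fy': 445.262590784775, 'cx': 251.57569869269912, 'cy': 188.77767392853545, 'world_to_cam': array([[ 0.75850647, -0.65157325, -0.01096493, -0.36109369],
       [ 0.4929519 ,  0.56268535,  0.66361405, -0.30705124],
       [-0.42622336, -0.50876074,  0.74799476, -1.05774541],
       [ 0.        ,  0.        ,  0.        ,  1.        ]])}
```

View pics/top0.png

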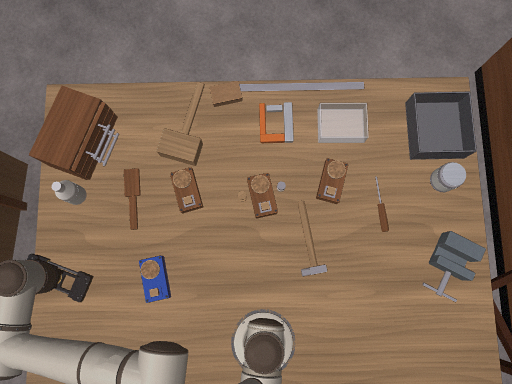

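View pics/side0.png

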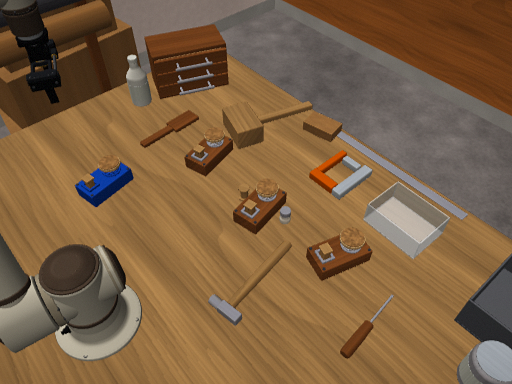

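The targets are the three dark-brown blocks in the top view: pads at about (182,178), (260,183), (335,167), and tags at about (188,201), (265,208), (328,195). The blue look-alike at (154,279) is not meant. I'll check this in a close crop.

```bash
python3 - <<'E'
import cv2
im=cv2.imread("pics/top0.png")[145:235,160:360]
cv2.imwrite("pics/crop1.png",cv2.resize(im,None,fx=4,fy=4,interpolation=cv2.INTER_CUBIC))
E
```

```text
(no output)
```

View pics/crop1.png

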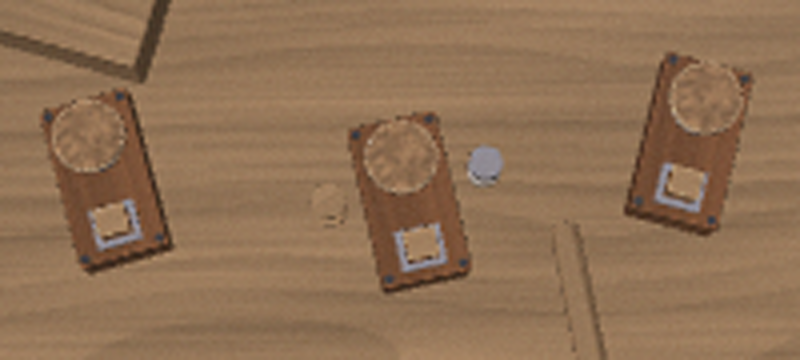

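```bash
cat > h.py <<'E'
import numpy as np, cv2
from plant import arm
from scipy.spatial.transform import Rotation as R
def px2w(s,u,v,z):
    W=np.array(s["world_to_cam"]);d=np.array([(u-s["cx"])/s["fx"],-(v-s["cy"])/s["fy"],-1])
    r=W[:3,:3].T@d;c=-W[:3,:3].T@W[:3,3];return c+r*(z-c[2])/r[2]
def w2px(s,p):
    q=np.array(s["world_to_cam"])@np.r_[p,1];return np.array([s["cx"]+s["fx"]*q[0]/-q[2],s["cy"]-s["fy"]*q[1]/-q[2]])
def go(tip,yaw=None):
    "shares to bring fingertips to world point tip, tool straight down at yaw"
    o=arm.get_obs();r0=R.from_euler("xyz",o["tool_rot"],degrees=True)
    y=o["tool_rot"][2] if yaw is None else yaw
    r1=R.from_euler("xyz",[180,0,y],degrees=True)
    t=np.array(tip)-r1.apply([0,0,arm.tips_ahead])
    print("t",o["time"],"tips",np.round(o["tool_pos"]+r0.apply([0,0,arm.tips_ahead]),4),"rot",np.round(o["tool_rot"],2),"F",np.round(o["wrist_force"],2),"gap",round(o["finger_gap"],4))
    print("dpos",np.round(r0.inv().apply(t-o["tool_pos"])/0.2,4),"twist",np.round((r0.inv()*r1).as_rotvec(degrees=True)/60,4))
E
python3 - <<'E'
from h import *
s=arm.snapshot("top");s2=arm.snapshot("side")
for n,p,t in [("l",(88,134),(112,220)),("m",(401,156),(420,244)),("r",(706,97),(684,183))]:
    f=lambda q,z:px2w(s,160+q[0]/4-.4,145+q[1]/4-.4,z)
    a,b=f(p,.08),f(t,.077)
    d=a-b;print(n,a.round(4),b.round(4),"dist",np.hypot(*d[:2]).round(4),"ang",np.degrees(np.arctan2(d[1],d[0])).round(1),"reach",np.hypot(*a[:2]).round(3),"side px",w2px(s2,a).round(1),w2px(s2,b).round(1))
go([.55,.2,.15])
E
```

```text
l [0.5585 0.2679 0.08  ] [0.4833 0.247  0.077 ] dist 0.0781 ang 15.6 reach 0.619 side px [214.9 132.9] [199.3 148.2]
m [ 0.5339 -0.0024  0.08  ] [ 0.4574 -0.0171  0.077 ] dist 0.078 ang 10.9 reach 0.534 side px [267.8 185.9] [250.1 203.8]
r [ 0.5811 -0.2683  0.08  ] [ 0.5061 -0.246   0.077 ] dist 0.0782 ang -16.6 reach 0.64 side px [353.4 236.3] [326.  247.9]
t 0.2 tips [0.2286 0.5813 0.2219] rot [ 1.7992e+02 -1.0000e-02 -2.1480e+01] F [-0.66 -0.14  0.61] gap 0.0874
dpos [2.1933 1.1864 0.3612] twist [ 0.0013 -0.0001 -0.    ]
```

Request:
arm_command --delta_pos '[[0.3,0.16,0],[0.6,0.32,0],[0.9,0.48,0],[1,0.54,0],[1,0.54,0]]' --twist '[[0,0,0],[0,0,0],[0,0,0],[0,0,0],[0,0,0]]' --hand -1 --grip_force 10

```text
time: 0.82
tool_pos: [0.3766, 0.4057, 0.4043]
tool_rot: [179.9, -0.0, -21.7]
wrist_force: [0.5, 0.6, -0.6]
finger_gap: 0.0446
```

```bash
python3 -c "
from h import *
go([.5585,.2679,.11],-10)"
```

```text
t 0.825 tips [0.3765 0.4054 0.2221] rot [179.9   -0.   -21.71] F [ 0.5   0.56 -0.63] gap 0.0446
dpos [1.0999 0.3026 0.5611] twist [ 1.600e-03  1.000e-04 -1.952e-01]
```

Request:
arm_command --delta_pos '[[0.3,0.08,0.1],[0.6,0.17,0.2],[0.9,0.25,0.3],[1,0.29,0.4],[1,0.3,0.45]]' --twist '[[0,0,-0.1],[0,0,-0.195],[0,0,-0.195],[0,0,-0.195],[0,0,-0.195]]'

```text
time: 1.45
tool_pos: [0.541, 0.2749, 0.3121]
tool_rot: [179.8, 0.1, -10.2]
wrist_force: [0.3, -0.3, -0.0]
finger_gap: 0.0019
```

```bash
python3 -c "
from h import *
go([.5585,.2679,.10],-10)"
```

```text
t 1.45 tips [0.5404 0.2743 0.1299] rot [ 1.7977e+02  1.5000e-01 -1.0170e+01] F [ 0.28 -0.34 -0.01] gap 0.0019
dpos [0.0928 0.0185 0.1493] twist [ 0.0039  0.0025 -0.0028]
```

Request:
arm_command --delta_pos '[[0.093,0.018,0.1],[0.093,0.018,0.15],[0.093,0.018,0.15],[0.093,0.018,0.15]]' --twist '[[0.004,0.002,0],[0.004,0.002,0],[0.004,0.002,0],[0.004,0.002,0]]'

```text
time: 1.95
tool_pos: [0.5581, 0.269, 0.2832]
tool_rot: [-179.9, -0.0, -10.1]
wrist_force: [0.6, -0.7, -0.1]
finger_gap: 0.0008
```

```bash
python3 - <<'E'
from h import *
go([.5585,.2679,.069])
a=arm.snapshot("side")["color"][95:195,150:300,::-1];b=arm.snapshot("wrist")["color"][:,:,::-1]
a=cv2.resize(a,(512,341));b=cv2.resize(b,(341,256))
c=np.zeros((597,512,3),np.uint8);c[:341]=a;c[341:,:341]=b
cv2.imwrite("pics/hov.png",c)
E
```

```text
t 1.95 tips [0.5583 0.2692 0.101 ] rot [-1.7992e+02 -5.0000e-02 -1.0080e+01] F [ 0.58 -0.67 -0.07] gap 0.0008
dpos [0.0027 0.0052 0.1598] twist [-0.0013 -0.0008  0.    ]
```

View pics/hov.png

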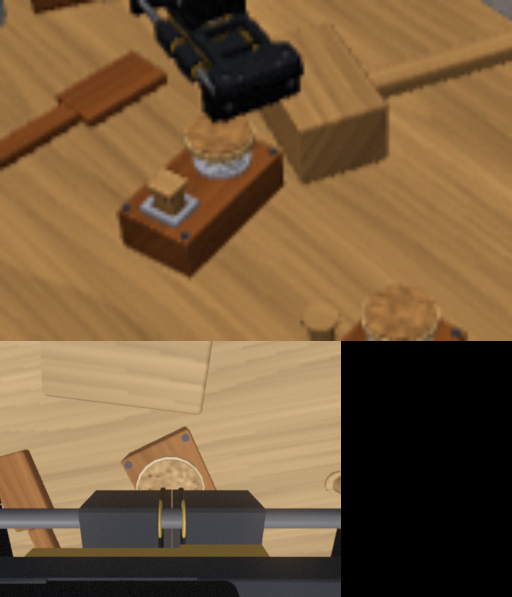

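The fingertips are above the left pad, closed and centred. Pressing now.

Request:
arm_command --delta_pos '[[0.003,0.005,0.07],[0.003,0.005,0.11],[0.003,0.005,0.135],[0.003,0.005,0.158],[0.003,0.005,0.158]]' --twist '[[0,0,0],[0,0,0],[0,0,0],[0,0,0],[0,0,0]]'

```text
time: 2.68
tool_pos: [0.5585, 0.2675, 0.2515]
tool_rot: [-180.0, -0.0, -10.1]
wrist_force: [-2.7, -1.3, 3.1]
finger_gap: 0.0002
```

```bash
python3 -c "
from h import *
go([.5585,.2679,.069])"
```

```text
t 2.675 tips [0.5585 0.2677 0.0693] rot [-179.96   -0.    -10.1 ] F [-2.66 -1.27  3.06] gap 0.0002
dpos [-0.0004 -0.0017  0.0013] twist [-0.0006 -0.      0.    ]
```

Request:
arm_command --delta_pos '[[0,0,0],[0,0,0]]' --twist '[[0,0,0],[0,0,0]]'

```text
time: 2.92
tool_pos: [0.5585, 0.2675, 0.2518]
tool_rot: [-180.0, -0.0, -10.1]
wrist_force: [-1.9, -0.6, 2.7]
finger_gap: 0.0004
```

Request:
arm_command --delta_pos '[[0,0,-0.06],[0,0,-0.12],[0,0,-0.2],[0,0,-0.3],[0,0,-0.3]]' --twist '[[0,0,0],[0,0,0],[0,0,0],[0,0,0],[0,0,0]]'

```text
time: 3.55
tool_pos: [0.559, 0.2677, 0.3144]
tool_rot: [-179.7, -0.2, -10.1]
wrist_force: [0.8, -0.4, -0.9]
finger_gap: 0.0003
```

```bash
python3 -c "
from h import *
go([.5339,-.0024,.13])"
```

```text
t 3.55 tips [0.5598 0.2684 0.1322] rot [-179.73   -0.22  -10.09] F [ 0.82 -0.4  -0.87] gap 0.0003
dpos [0.1133 1.3518 0.0052] twist [-0.0044 -0.0037  0.    ]
```

Request:
arm_command --delta_pos '[[0.02,0.28,0],[0.05,0.56,0],[0.08,0.84,0],[0.1,1,0],[0.11,1,0]]' --twist '[[-0.004,-0.004,0],[-0.004,-0.004,0],[-0.004,-0.004,0],[-0.004,-0.004,0],[-0.004,-0.004,0]]'

```text
time: 4.18
tool_pos: [0.545, 0.0649, 0.3132]
tool_rot: [180.0, 0.1, -10.3]
wrist_force: [0.4, 0.3, 0.4]
finger_gap: 0.0006
```

```bash
python3 -c "
from h import *
go([.5339,-.0024,.10],-10)"
```

```text
t 4.175 tips [0.5447 0.065  0.131 ] rot [ 1.800e+02  8.000e-02 -1.029e+01] F [0.45 0.33 0.35] gap 0.0006
dpos [0.0057 0.3411 0.1549] twist [ 0.      0.0014 -0.0049]
```

Request:
arm_command --delta_pos '[[0.006,0.2,0.02],[0.006,0.341,0.08],[0.006,0.341,0.15],[0.006,0.341,0.155],[0.006,0.341,0.155]]' --twist '[[0,0.001,-0.005],[0,0.001,-0.005],[0,0.001,-0.005],[0,0.001,-0.005],[0,0.001,-0.005]]'

```text
time: 4.8
tool_pos: [0.5345, -0.0013, 0.2822]
tool_rot: [-180.0, 0.0, -9.9]
wrist_force: [0.3, 0.9, 0.2]
finger_gap: 0.0004
```

```bash
python3 -c "
from h import *
go([.5339,-.0024,.069])"
```

```text
t 4.8 tips [ 0.5345 -0.0013  0.1   ] rot [-1.8e+02  1.0e-02 -9.9e+00] F [0.26 0.92 0.21] gap 0.0004
dpos [-0.0019  0.0059  0.1548] twist [-0.      0.0001 -0.    ]
```

Request:
arm_command --delta_pos '[[-0.002,0.006,0.07],[-0.002,0.006,0.11],[-0.002,0.006,0.135],[-0.002,0.006,0.155],[-0.002,0.006,0.155]]' --twist '[[0,0,0],[0,0,0],[0,0,0],[0,0,0],[0,0,0]]'

```text
time: 5.42
tool_pos: [0.5338, -0.0021, 0.2515]
tool_rot: [-180.0, 0.0, -9.9]
wrist_force: [-3.1, 3.6, 6.4]
finger_gap: 0.0008
```

Request:
arm_command --delta_pos '[[0,0,0],[0,0,0]]' --twist '[[0,0,0],[0,0,0]]'

```text
time: 5.68
tool_pos: [0.5337, -0.002, 0.2523]
tool_rot: [-180.0, 0.0, -9.9]
wrist_force: [-2.0, 1.5, 6.8]
finger_gap: 0.0007
```

```bash
python3 -c "
from h import *
go([.5339,-.0024,.069])"
```

```text
t 5.675 tips [ 0.5336 -0.002   0.0701] rot [-1.80e+02  2.00e-02 -9.87e+00] F [-2.04  1.51  6.8 ] gap 0.0007
dpos [0.0014 0.0016 0.0054] twist [-0.      0.0003 -0.    ]
```

Mid needs about 6.6 N. Next, up and over to the right pad.

Request:
arm_command --delta_pos '[[0,0,-0.06],[0,0,-0.12],[0,0,-0.2],[0,0,-0.3],[0,0,-0.3]]' --twist '[[0,0,0],[0,0,0],[0,0,0],[0,0,0],[0,0,0]]'

```text
time: 6.3
tool_pos: [0.5341, -0.002, 0.3141]
tool_rot: [-179.9, -0.2, -9.9]
wrist_force: [-0.1, 0.3, -0.3]
finger_gap: 0.0005
```

```bash
python3 -c "
from h import *
go([.5811,-.2683,.13],-10)"
```

```text
t 6.3 tips [ 0.5348 -0.0018  0.1319] rot [-179.9    -0.2    -9.87] F [-0.1   0.34 -0.32] gap 0.0005
dpos [0.4597 1.2713 0.0088] twist [-0.0016 -0.0033  0.0022]
```

Request:
arm_command --delta_pos '[[0.1,0.28,0],[0.2,0.55,0],[0.3,0.83,0],[0.36,1,0],[0.36,1,0]]' --twist '[[0,-0.003,0.002],[0,-0.003,0.002],[0,-0.003,0.002],[0,-0.003,0.002],[0,-0.003,0.002]]'

```text
time: 6.92
tool_pos: [0.5704, -0.2138, 0.3124]
tool_rot: [-179.9, 0.1, -10.2]
wrist_force: [0.0, 0.7, -0.6]
finger_gap: 0.0003
```

```bash
python3 -c "
from h import *
go([.5811,-.2683,.10],-10)"
```

```text
t 6.925 tips [ 0.5701 -0.2135  0.1302] rot [-1.7991e+02  1.0000e-01 -1.0230e+01] F [ 0.01  0.7  -0.63] gap 0.0003
dpos [0.1012 0.2588 0.1505] twist [-0.0016  0.0017 -0.0039]
```

Request:
arm_command --delta_pos '[[0.101,0.2,0.02],[0.101,0.259,0.08],[0.101,0.259,0.15],[0.101,0.259,0.15],[0.101,0.259,0.15]]' --twist '[[-0.002,0.002,-0.004],[-0.002,0.002,-0.004],[-0.002,0.002,-0.004],[-0.002,0.002,-0.004],[-0.002,0.002,-0.004]]'

```text
time: 7.55
tool_pos: [0.5812, -0.2673, 0.2826]
tool_rot: [180.0, -0.0, -9.9]
wrist_force: [-0.0, -0.8, -0.1]
finger_gap: -0.0003
```

```bash
python3 -c "
from h import *
go([.5811,-.2683,.069])"
```

```text
t 7.55 tips [ 0.5813 -0.2674  0.1004] rot [ 1.7997e+02 -3.0000e-02 -9.9100e+00] F [-0.03 -0.8  -0.08] gap -0.0003
dpos [1.000e-04 5.000e-03 1.568e-01] twist [ 0.0005 -0.0005 -0.    ]
```

Request:
arm_command --delta_pos '[[0,0.005,0.07],[0,0.005,0.11],[0,0.005,0.135],[0,0.005,0.157],[0,0.005,0.157]]' --twist '[[0,0,0],[0,0,0],[0,0,0],[0,0,0],[0,0,0]]'

```text
time: 8.18
tool_pos: [0.581, -0.2678, 0.2525]
tool_rot: [180.0, 0.0, -9.9]
wrist_force: [-3.0, 5.1, 8.6]
finger_gap: -0.0
```

Request:
arm_command --delta_pos '[[0,0,0],[0,0,0]]' --twist '[[0,0,0],[0,0,0]]'

```text
time: 8.43
tool_pos: [0.5809, -0.2676, 0.2541]
tool_rot: [179.9, 0.0, -9.8]
wrist_force: [-2.9, 3.3, 8.8]
finger_gap: 0.0007
```

```bash
python3 -c "
from h import *
go([.5811,-.2683,.069])"
```

```text
t 8.425 tips [ 0.5809 -0.2678  0.0719] rot [179.95   0.    -9.83] F [-2.87  3.3   8.81] gap 0.0007
dpos [0.0013 0.0032 0.0145] twist [0.0009 0.     0.    ]
```

Right needs clearly the most. The arm gave way a little, so I'll ease 3 mm further down to reach a proper half-way press, then let up.

Request:
arm_command --delta_pos '[[0,0,0.015],[0,0,0.02],[0,0,0.02]]' --twist '[[0,0,0],[0,0,0],[0,0,0]]'

```text
time: 8.8
tool_pos: [0.5809, -0.2675, 0.2521]
tool_rot: [179.9, -0.0, -9.8]
wrist_force: [-2.7, 2.5, 10.5]
finger_gap: 0.0006
```

Request:
arm_command --delta_pos '[[0,0,-0.06],[0,0,-0.12],[0,0,-0.2],[0,0,-0.3],[0,0,-0.3]]' --twist '[[0,0,0],[0,0,0],[0,0,0],[0,0,0],[0,0,0]]'

```text
time: 9.43
tool_pos: [0.5814, -0.2676, 0.3141]
tool_rot: [179.9, -0.3, -9.8]
wrist_force: [0.5, 0.8, 0.3]
finger_gap: 0.0004
```

```bash
python3 -c "
from h import *
go([.4833,.247,.13],15.6)"
```

```text
t 9.425 tips [ 0.5821 -0.2681  0.1319] rot [179.89  -0.26  -9.79] F [0.54 0.84 0.33] gap 0.0004
dpos [-9.2060e-01 -2.4524e+00  8.0000e-04] twist [ 0.0027 -0.0038 -0.4231]
```

At half-way the forces are about 3 N (left), 6.7 N (mid) and 10.5 N (right), so the left spring is softest. Moving to its tag.

Request:
arm_command --delta_pos '[[-0.1,-0.28,0],[-0.2,-0.55,0],[-0.3,-0.83,0],[-0.37,-1,0],[-0.37,-1,0]]' --twist '[[0,-0.004,-0.1],[0,-0.004,-0.2],[0,-0.004,-0.3],[0,-0.004,-0.42],[0,-0.004,-0.42]]'

```text
time: 10.05
tool_pos: [0.5418, -0.0559, 0.313]
tool_rot: [179.9, 0.1, 15.6]
wrist_force: [-0.4, -0.1, -0.3]
finger_gap: 0.0006
```

```bash
python3 -c "
from h import *
go([.4833,.247,.13],15.6)"
```

```text
t 10.05 tips [ 0.5416 -0.0564  0.1308] rot [1.7987e+02 1.1000e-01 1.5620e+01] F [-0.41 -0.07 -0.31] gap 0.0006
dpos [ 1.2620e-01 -1.5375e+00  1.0000e-04] twist [0.0022 0.0018 0.0004]
```

Request:
arm_command --delta_pos '[[0.02,-0.28,0],[0.04,-0.55,0],[0.06,-0.83,0],[0.08,-1,0],[0.08,-1,0]]' --twist '[[0.002,0.002,0],[0.002,0.002,0],[0.002,0.002,0],[0.002,0.002,0],[0.002,0.002,0]]'

```text
time: 10.68
tool_pos: [0.5035, 0.1422, 0.312]
tool_rot: [180.0, 0.0, 15.7]
wrist_force: [-0.2, -0.3, 0.4]
finger_gap: 0.0009
```

```bash
python3 -c "
from h import *
go([.4833,.247,.10],15.6)"
```

```text
t 10.675 tips [0.5034 0.1421 0.1298] rot [1.7998e+02 2.0000e-02 1.5700e+01] F [-0.2  -0.28  0.43] gap 0.0009
dpos [ 0.0449 -0.532   0.1488] twist [0.0003 0.0003 0.0017]
```

Request:
arm_command --delta_pos '[[0.02,-0.28,0],[0.045,-0.532,0.03],[0.045,-0.532,0.13],[0.045,-0.532,0.149],[0.045,-0.532,0.149]]' --twist '[[0,0,0],[0,0,0],[0,0,0],[0,0,0],[0,0,0]]'

```text
time: 11.3
tool_pos: [0.4839, 0.2459, 0.2819]
tool_rot: [179.9, 0.1, 15.6]
wrist_force: [0.1, -0.3, -0.8]
finger_gap: 0.0004
```

```bash
python3 - <<'E'
from h import *
go([.4833,.247,.06],15.6)
a=arm.snapshot("side")["color"][95:195,150:300,::-1];b=arm.snapshot("top")["color"][140:260,130:280,::-1]
a=cv2.resize(a,(420,280));b=cv2.resize(b,(375,300))
c=np.zeros((300,795,3),np.uint8);c[:280,:420]=a;c[:,420:]=b
cv2.imwrite("pics/tag.png",c)
E
```

```text
t 11.3 tips [0.4838 0.2456 0.0997] rot [1.7995e+02 6.0000e-02 1.5590e+01] F [ 0.14 -0.29 -0.76] gap 0.0004
dpos [-0.0011 -0.0065  0.1987] twist [ 0.0009  0.001  -0.0002]
```

View pics/tag.png

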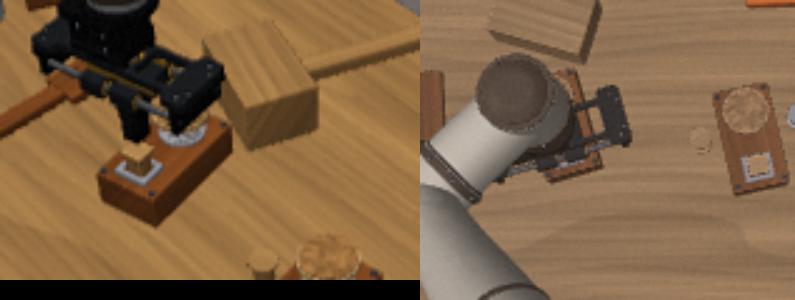

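The side view at about (137,140) in the crop shows the fingertips over the left tag, clear of the pad. Pushing.

Request:
arm_command --delta_pos '[[-0.001,-0.006,0.09],[-0.001,-0.006,0.12],[-0.001,-0.006,0.15],[-0.001,-0.006,0.18],[-0.001,-0.006,0.2]]' --twist '[[0,0,0],[0,0,0],[0,0,0],[0,0,0],[0,0,0]]'

```text
time: 12.02
tool_pos: [0.4835, 0.247, 0.2428]
tool_rot: [180.0, -0.0, 15.6]
wrist_force: [-0.9, -2.5, 3.1]
finger_gap: 0.0007
```

```bash
python3 -c "
from h import *
go([.4833,.247,.06],15.6)"
```

```text
t 12.025 tips [0.4836 0.247  0.0606] rot [ 1.7998e+02 -4.0000e-02  1.5610e+01] F [-0.88 -2.5   3.14] gap 0.0007
dpos [-0.0009 -0.0003  0.0028] twist [ 0.0004 -0.0006  0.0002]
```

Still only sliding friction. I'll go on until the force rises at the stop.

Request:
arm_command --delta_pos '[[0,0,0.01],[0,0,0.02],[0,0,0.02]]' --twist '[[0,0,0],[0,0,0],[0,0,0]]'

```text
time: 12.4
tool_pos: [0.4836, 0.2471, 0.2424]
tool_rot: [179.9, -0.1, 15.7]
wrist_force: [-7.6, -4.8, 24.3]
finger_gap: 0.0006
```

24 N with no more travel, tips at z = 0.060: that is the stop. Retreating straight up, then aside to look.

Request:
arm_command --delta_pos '[[0,0,-0.1],[0,0,-0.3],[0,0,-0.5],[0,0,-0.6],[0,0,-0.6]]' --twist '[[0,0,0],[0,0,0],[0,0,0],[0,0,0],[0,0,0]]'

```text
time: 13.02
tool_pos: [0.4837, 0.2478, 0.3638]
tool_rot: [-179.9, -0.4, 15.7]
wrist_force: [-0.0, -0.5, -0.3]
finger_gap: 0.0003
```

Request:
arm_command --delta_pos '[[-0.2,0,-0.1],[-0.4,0,-0.2],[-0.5,0,-0.3],[-0.5,0,-0.3],[-0.5,0,-0.3]]' --twist '[[0,0,0],[0,0,0],[0,0,0],[0,0,0],[0,0,0]]'

```text
time: 13.65
tool_pos: [0.3873, 0.2208, 0.4217]
tool_rot: [-179.9, -0.3, 15.7]
wrist_force: [-0.5, 0.3, -0.2]
finger_gap: 0.0006
```

```bash
python3 - <<'E'
from h import *
go([.4833,.247,.06],15.6)
a=arm.snapshot("side")["color"][95:285,150:390,::-1];b=arm.snapshot("top")["color"][:,:,::-1]
d=np.abs(b.astype(int)-cv2.imread("pics/top0.png")).max(2);print((d[80:280,230:400]>40).sum())
a=cv2.resize(a,None,fx=3.0,fy=3.0,interpolation=cv2.INTER_CUBIC)
cv2.imwrite("pics/end.png",a)
E
```

```text
t 13.65 tips [0.3881 0.2213 0.2395] rot [-179.93   -0.3    15.72] F [-0.47  0.31 -0.21] gap 0.0006
dpos [0.4929 0.0051 0.9002] twist [-0.0012 -0.0049  0.0019]
0
```

View pics/end.png

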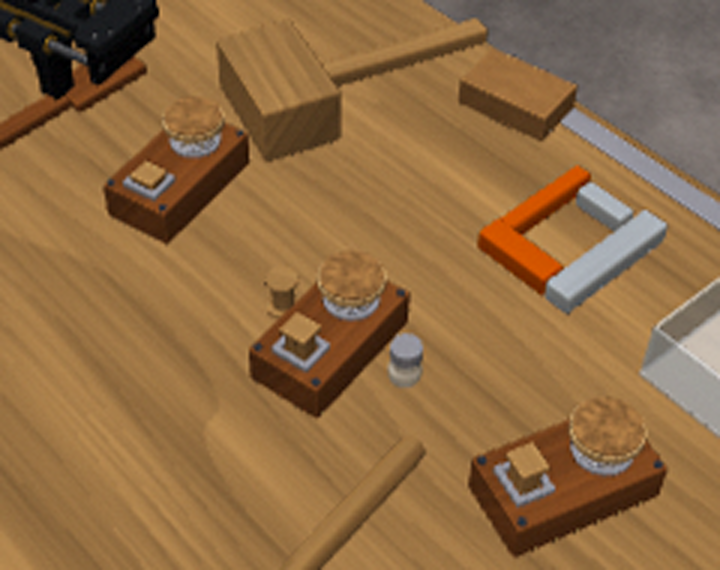

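The left tag at (150,175) is down. The mid tag (300,335) and right tag (527,465) are up, all pads are back up, nothing else has moved, and the hand is clear.

```bash
python3 -c "
from plant import arm
print(arm.sign_off())"
```

```text
the job is handed in; nothing more can be done
None
```

The left spring is the softest, and I pushed its tag fully down. I pressed each pad about half-way and let it up again with closed fingertips, in order left, middle, right.

| Pad | Force near half-way | How far pressed |
|---|---|---|
| Left | about 3 N | about 11 mm |
| Middle | about 6.7 N | about 10–11 mm |
| Right | about 10.5 N | about 8–10 mm |

- **Left tag:** it met its stop with the fingertips at z = 0.060 m, where the force rose to about 24 N with no more travel.
- **Final picture:** the left tag is down, the other two tags are up, and all three pads are back up. The loose things in view stand where they were. A comparison of the area around the middle and right blocks with the first picture found no change.
- **Hand:** it is well clear, and the job was handed in at about 14 s.
- **Not quite as planned:** the arm gave way slightly on the right pad. It eased up to about 8 mm during the hold, so I pressed about 2 mm further before letting it up.
- **Reading differences:** the left force (2.7–3.1 N) was at or just under the stated 3–4 N, within sensor noise. It was still clearly the lowest of the three.

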